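# Find the guide roller with the worn bearing and mark it

## Task

One of the three blue jar-guide rollers has a worn bearing: find it by rocking them gently side to side on their stands, first fully to the left (as the robot sees it) and then fully to the right, leaning on them with about 5 to 10 newtons for half a second each way and never with more than 18; sound ones feel firm, the worn one gives until it meets a stop on either side. Leave the worn roller leaning over to its right and thread the red marker ring over its spindle so that it lies flat on the drum. Let go, and leave the jars, caps and wrench where they are.

Things in the scene. Friction and masses are not known exactly. Their poses are not given: they have to be found in the camera images.
- stand_a: One of three like roller stands bolted to the table: aluminium foot plate 90 x 70 x 12 mm with a black round bearing block (54 mm diameter, up to z = 30 mm). Origin: centre of the underside. Its y axis is the side-to-side direction of rocking, +y its left (seen from the robot). The roller tilts about the stand's x axis, 30 mm above the origin. All three look alike.
- roller_a: Blue roller on stand_a; origin on its tilt axis, z up its spindle. Drum 46 mm diameter, 60 to 140 mm above the table; it does not spin. Sound: yields only elastically, about 5.5 N per mm where pushed 90 mm above the tilt axis. Worn: gives freely (under 1 N, stays where left) over 0.18 rad in all (23 mm at the crown) to an equally springy stop at either end.
- crown_a (a point): Centre of the top end of the bare steel spindle (12 mm diameter, 20 mm tall) above the drum of roller_a, z up along the spindle; 160 mm above the table when upright. Each axle is clamped with its own small lean, so no roller stands quite upright (up to 0.03 rad), the stops differ from start to start, and sound and worn look alike at rest.
- stand_b: One of three like roller stands bolted to the table: aluminium foot plate 90 x 70 x 12 mm with a black round bearing block (54 mm diameter, up to z = 30 mm). Origin: centre of the underside. Its y axis is the side-to-side direction of rocking, +y its left (seen from the robot). The roller tilts about the stand's x axis, 30 mm above the origin. All three look alike.
- roller_b: Blue roller on stand_b; origin on its tilt axis, z up its spindle. Drum 46 mm diameter, 60 to 140 mm above the table; it does not spin. Sound: yields only elastically, about 5.5 N per mm where pushed 90 mm above the tilt axis. Worn: gives freely (under 1 N, stays where left) over 0.18 rad in all (23 mm at the crown) to an equally springy stop at either end.
- crown_b (a point): Centre of the top end of the bare steel spindle (12 mm diameter, 20 mm tall) above the drum of roller_b, z up along the spindle; 160 mm above the table when upright. Each axle is clamped with its own small lean, so no roller stands quite upright (up to 0.03 rad), the stops differ from start to start, and sound and worn look alike at rest.
- stand_c: One of three like roller stands bolted to the table: aluminium foot plate 90 x 70 x 12 mm with a black round bearing block (54 mm diameter, up to z = 30 mm). Origin: centre of the underside. Its y axis is the side-to-side direction of rocking, +y its left (seen from the robot). The roller tilts about the stand's x axis, 30 mm above the origin. All three look alike.
- roller_c: Blue roller on stand_c; origin on its tilt axis, z up its spindle. Drum 46 mm diameter, 60 to 140 mm above the table; it does not spin. Sound: yields only elastically, about 5.5 N per mm where pushed 90 mm above the tilt axis. Worn: gives freely (under 1 N, stays where left) over 0.18 rad in all (23 mm at the crown) to an equally springy stop at either end.
- crown_c (a point): Centre of the top end of the bare steel spindle (12 mm diameter, 20 mm tall) above the drum of roller_c, z up along the spindle; 160 mm above the table when upright. Each axle is clamped with its own small lean, so no roller stands quite upright (up to 0.03 rad), the stops differ from start to start, and sound and worn look alike at rest.
- marker: The red plastic marker ring; origin at the centre of its underside, z its axis. See marker_mid.
- marker_mid (a point): Centre of the red plastic marker ring (half-way up): outside diameter 40 mm, hole 24 mm, height 14 mm, 30 g, lying flat on the table. z is its axis. Threaded over a spindle it rests flat on the drum's upper face, its centre 13 mm below the crown point.
- jar0_mid (a point): Bystander: capped glass jar, 64 mm diameter, 95 mm tall; its centre, half-way up.
- jar1_mid (a point): Bystander: capped glass jar, 64 mm diameter, 95 mm tall; its centre, half-way up.
- jar2_mid (a point): Bystander: capped glass jar, 64 mm diameter, 95 mm tall; its centre, half-way up.
- cap0_center (a point): Bystander: loose white jar cap, 52 mm diameter, 18 mm tall; its centre.
- cap1_center (a point): Bystander: loose white jar cap, 52 mm diameter, 18 mm tall; its centre.
- cap2_center (a point): Bystander: loose white jar cap, 52 mm diameter, 18 mm tall; its centre.
- wrench_mid (a point): Bystander: steel wrench, 170 mm long, lying on the table; a point near its middle.
There are look-alikes about, which are no part of the job. Leave any turquoise look-alike of the marker alone.

How it is judged:
By the outcome, as a careful person would: the job done as asked, in the order asked, and still so for the second after the job is handed in, with the robot touching nothing.
It also fails if it takes over 72 s, if anything falls off the work surface, if the arm or the gripper's body presses on something with over 40 N, if the wrist force passes 120 N, or if a joint passes its speed limit or range.

## Robot

A 6-joint arm with a two-finger parallel gripper is mounted at the origin on the work surface. World frame = base frame: x ahead of the robot, y to its left, z up, the work surface at z = 0. Lengths are in m, angles in degrees, forces in N, time in s.
With the tool pointing down it reaches from about 0.4 to 0.825 m from the base axis. Payload 7 kg.
Tool frame: the origin (TCP) lies at the very end of the fingers, on their centre line; the grasp point (between the pads) lies 19 mm behind it; x points along the fingers, z is the direction in which the jaws open and shut, and the axes are right-handed (so a half turn about x gives the same grasp; the last joint's range is limited). The gripper opens to 88 mm and grips with 3 to 60 N. Pads are 19 mm wide; open, the fingers measure 130 mm over their backs; the gripper's body (78 mm by 193 mm) begins 47 mm behind the grasp point.
Start: joints at [16.507, 20.546, 0.682, 0, -70.136, -16.507], TCP at [0.675, -0, 0.206] pointing down, gripper open.
Joint ranges: [-176.03, 176.03], [-82.01, 121.73], [-58.28, 71.71], [-173.87, 95.51], [-174.79, -0.11], [-173.66, 173.66]. Speed limits (degrees/s): [136.94, 136.94, 172.46, 180, 180, 180].

## Interface

Orientations are given as [roll, pitch, yaw] about the fixed x, y, z axes, in that order (R = Rz(yaw) Ry(pitch) Rx(roll)).
In Python, from plant import sensors, cams, workorder gives the robot as it stands. The module is installed in compiled form; this text tells all that it offers.
- The arm moves only by the shell command python3 -m handwheel 'ROWS' [OPENING] [FORCE]. ROWS is JSON, one flat list of numbers, 4 for each row, row after row: the shift along the tool's x, y, z in cm, then the turn about the tool's x in degrees. A call has exactly 10 rows; each row is the pose to reach, as a shift and turn from the pose commanded when the call began, along the tool's axes at that moment; what a row does not reach only later rows make up. A row lasts 1/8 s, in which the tool goes at most 62.5 mm and 10.7 degrees, less where a joint would pass 70% of its speed; a pose out of reach is approached as far as the arm can. A call with a gripper value outside its range is refused whole. OPENING is the finger opening in cm, from 0 to 8.76, set as the call begins (- or left out, the last holds). The fingers move at their own pace and stop on an object; FORCE is the grip in N (left out, the last holds). Time passes only in rows, so rows that repeat a pose let the fingers close, or fill a call up. It gives the time, the measured TCP pose, the force and the opening at its end, in the units of the state.
- sensors.get_state(): the state, without advancing time (a new reading comes with each control period).
- cams.capture(name): name is "scene" or "side" or "wrist"; returns a dict with "image" (420x560x3 uint8, red, green, blue), "fov_y" (degrees; the focal length in pixels is half the picture's height over the tangent of half this angle, whatever the lens; pixels are square), "cx", "cy" (the principal point, pixels), "xyz" and "rotation" of the camera in the world. Camera axes: x right, y down, z forward; pixel columns grow to the right and rows downward; lengths in m; the calibration is good to about 2 mm. A picture is of the moment at which its call begins. There is no depth.
- workorder.close_job(): hands the job in, once; it reports no verdict.
The state is a dict: "time_s": time; "joints": joint angles; "qd": joint speeds; "joint_torque": joint torques, N m; "tcp_pos": TCP position; "eef_rot": TCP orientation; "contact_force": force on the tool from outside, world axes, zero at the start; "moment": the same for the moment, N m; "gripper_width": finger opening in m.
Only numpy, scipy, OpenCV 4.12 (cv2) and the standard library are available. Lean on these libraries where they do the work, as an engineer would, in place of code of your own. Each camera call takes 0.05 s, during which the arm holds its last target.

## Working session

There is one attempt and no reset: what is moved stays moved. The work goes in short steps, Python scripts to look and compute and a shell command to move; the robot and the scene stay as the last step left them, time stands still between calls to the robot, and variables do not carry over. Pictures are saved under pics/ and viewed, and the job is handed in when it is done.

```bash
mkdir -p pics; cat > h.py <<'E'
import numpy as np, cv2, json
from plant import sensors, cams, workorder
def snap(name, fn):
    d=cams.capture(name); cv2.imwrite('pics/'+fn, d['image'][:,:,::-1])
    np.savez('pics/'+fn[:-4]+'.npz', **{k:np.array(v) for k,v in d.items()})
    return d
def load(fn): return dict(np.load('pics/'+fn+'.npz'))
def K(d):
    h=d['image'].shape[0]; return h/2/np.tan(np.radians(float(d['fov_y']))/2)
def ray(d,u,v):
    f=K(d); r=np.array([(u-d['cx'])/f,(v-d['cy'])/f,1.]); return np.array(d['xyz']),np.array(d['rotation'])@r
def atz(d,u,v,z):
    o,r=ray(d,u,v); return o+r*(z-o[2])/r[2]
def proj(d,p):
    f=K(d); c=np.array(d['rotation']).T@(np.array(p)-d['xyz']); return np.array([d['cx']+f*c[0]/c[2],d['cy']+f*c[1]/c[2]])
def crop(fn,out,x0,y0,x1,y1,s):
    im=cv2.imread('pics/'+fn+'.png')[y0:y1,x0:x1]; cv2.imwrite('pics/'+out,cv2.resize(im,None,fx=s,fy=s,interpolation=cv2.INTER_CUBIC))
E
python3 - <<'E'
from h import *
for n in ['scene','side','wrist']:
    d=snap(n,n+'0.png'); print(n,d['fov_y'],d['cx'],d['cy'],np.round(d['xyz'],3),np.round(d['rotation'],3).tolist(),[k for k in d])
print(sensors.get_state())
E
```

```text
scene 44.670900774704975 281.9774755873136 203.85760347105133 [1.227 0.759 1.057] [-132.06, -0.705, 138.299] ['image', 'fov_y', 'cx', 'cy', 'xyz', 'rotation']
side 45.475470783853176 288.1276190692193 207.81329953152084 [-0.071 -0.773  0.906] [-128.738, -0.156, -38.251] ['image', 'fov_y', 'cx', 'cy', 'xyz', 'rotation']
wrist 64.04100915156307 278.2564866246394 207.62600788358486 [ 0.675 -0.071  0.384] [164.577, -0.115, 179.948] ['image', 'fov_y', 'cx', 'cy', 'xyz', 'rotation']
{'time_s': 0.15, 'joints': array([ 1.65061537e+01,  2.05817655e+01,  6.44654173e-01, -1.47521145e-02,
       -7.01341336e+01, -1.65070240e+01]), 'qd': array([-0.03154831, -0.09595873,  0.12866449,  0.15595453, -0.03167087,
        0.00065724]), 'joint_torque': array([ 1.39394037e-04, -5.83274567e+01,  2.93289685e+01,  7.00122759e+00,
        8.75052094e-03, -9.76538854e-05]), 'tcp_pos': array([ 6.74602891e-01, -3.79353169e-05,  2.05031372e-01]), 'eef_rot': array([   5.49209043,   89.92741738, -174.51380155]), 'contact_force': array([-0.21095452,  0.52801107, -0.1514664 ]), 'moment': array([ 0.00472636,  0.0145681 , -0.00762732]), 'gripper_width': 0.08757436292256797}
```

```bash
python3 - <<'E'
s=open('h.py').read()
s=s.replace("def K(d)","from scipy.spatial.transform import Rotation as Ro\ndef RM(d): return Ro.from_euler('xyz',np.array(d['rotation']),degrees=True).as_matrix()\ndef K(d)").replace("np.array(d['rotation'])@r","RM(d)@r").replace("np.array(d['rotation']).T@","RM(d).T@")
open('h.py','w').write(s)
from h import *
print(np.round(RM(load('wrist0')),3), np.round(Ro.from_euler('xyz',sensors.get_state()['eef_rot'],degrees=True).as_matrix(),3))
print(proj(load('scene0'),[.675,0,.205]),proj(load('side0'),[.675,0,.205]),proj(load('wrist0'),[.675,0,.205]))
E
```

```text
[[-1.     0.001 -0.002]
 [ 0.001  0.964  0.266]
 [ 0.002  0.266 -0.964]] [[-0.001 -0.    -1.   ]
 [-0.    -1.     0.   ]
 [-1.     0.     0.001]]
[240.2683829  206.31879749] [329.66109641 159.84524999] [276.89160788 244.84813901]
```

View pics/scene0.png

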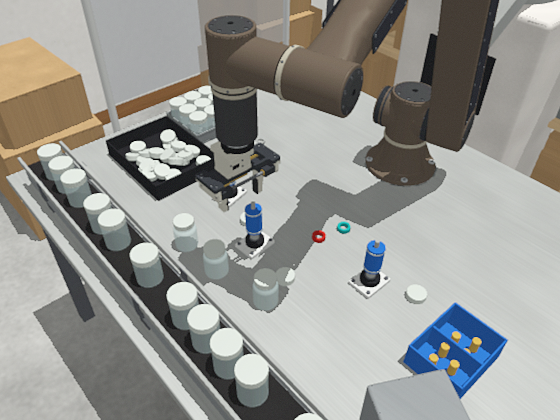

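View pics/side0.png

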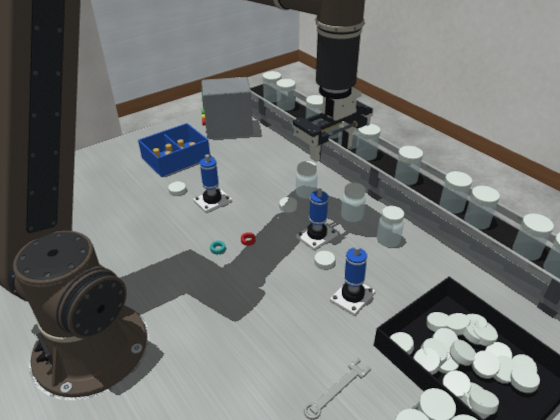

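View pics/wrist0.png

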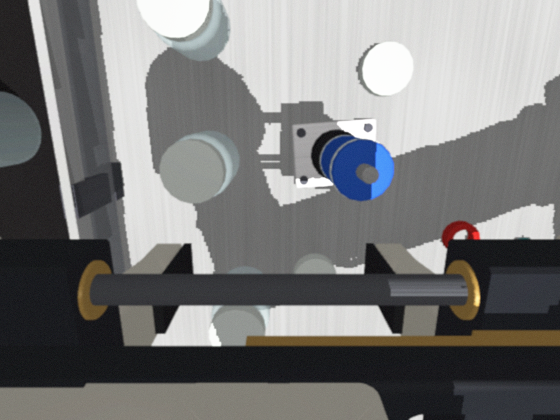

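```bash
python3 - <<'E'
from h import *
crop('scene0','s_crop.png',160,190,440,310,2.85)
crop('side0','d_crop.png',150,140,420,320,2.95)
E
```

```text
(no output)
```

View pics/s_crop.png

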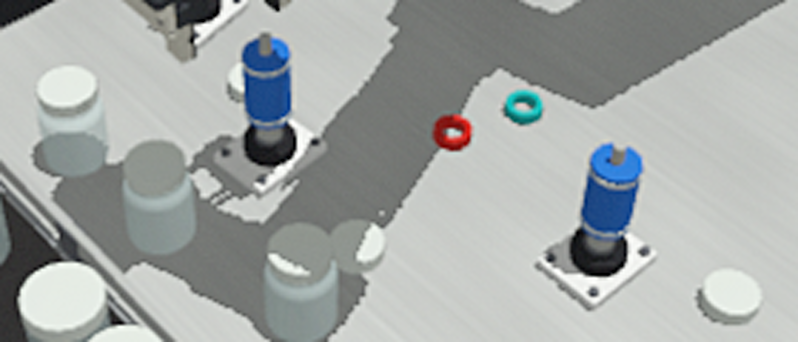

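View pics/d_crop.png

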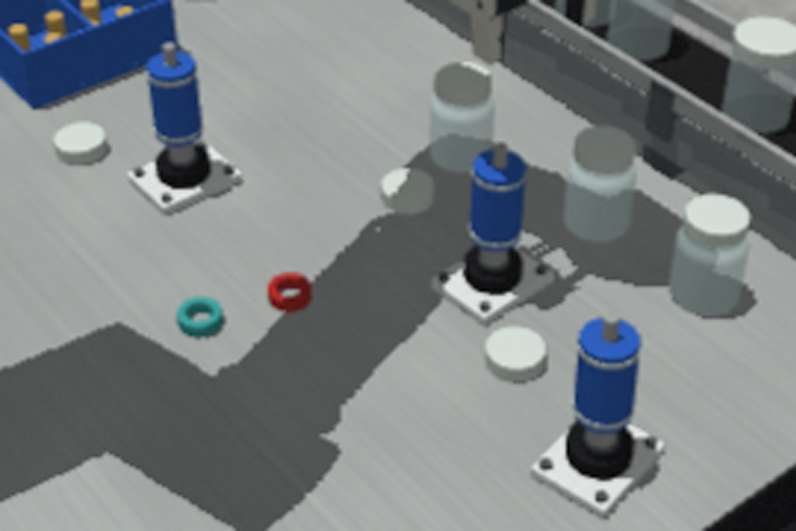

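```bash
cat >> h.py <<'E'
def tri(obs):
    A=np.zeros((3,3));b=np.zeros(3);L=[]
    for d,u,v in obs:
        o,r=ray(d,u,v); r/=np.linalg.norm(r); P=np.eye(3)-np.outer(r,r); A+=P;b+=P@o;L.append((o,P))
    x=np.linalg.solve(A,b); return x,[1000*np.linalg.norm(P@(x-o)) for o,P in L]
E
python3 - <<'E'
from h import *
S=load('scene0');D=load('side0');W=load('wrist0')
s=lambda u,v:(S,160+u/2.85,190+v/2.85)
d=lambda u,v:(D,150+u/2.95,140+v/2.95)
def pr(n,*o):
    x,r=tri(o); print(n,np.round(x*1000,1),np.round(r,1))
pr('crownL',s(618,150),d(169,47))
pr('crownM',s(265,38),d(501,148),(W,367,173))
pr('crownM2',s(265,38),d(501,148))
pr('ringred',s(452,132),d(289,292))
pr('turq',s(523,106),d(200,317))
def z(n,z,*o):
    for e in o: print(n,np.round(atz(*e,z)*1000,1))
z('crownR.16',.16,d(610,322))
# plate corners
z('Lplate S',.012,s(537,263),s(593,303),s(656,253))
z('Lplate D',.012,d(130,176),d(168,207),d(241,176))
z('Mplate S',.012,s(262,187),s(326,145),s(214,153))
z('Mplate D',.012,d(438,282),d(486,317))
z('Rplate D',.012,d(532,467),d(603,508),d(664,440))
z('jars top',.095,s(67,84),s(157,165),s(301,250)); z('jars D',.095,d(462,82),d(602,150),d(716,216))
z('cap',.018,s(732,288),s(356,243),d(80,137),d(405,185),d(516,345))
E
```

```text
crownL [474.9 276.7 156. ] [1.3 1.3]
crownM [613.1 -32.6 156.3] [2.9 2.4 0.5]
crownM2 [613.  -32.3 156.5] [2.6 2.6]
ringred [457.6  69.6   6.4] [2.1 2.1]
turq [376.8  91.2   6.6] [2.3 2.3]
crownR.16 [ 534.7 -247.1  160. ]
Lplate S [519.3 244.9  12. ]
Lplate S [515.1 309.1  12. ]
Lplate S [427.5 309.4  12. ]
Lplate D [429.  299.1  12. ]
Lplate D [433.2 234.1  12. ]
Lplate D [515.1 231.7  12. ]
Mplate S [650.1   6.8  12. ]
Mplate S [567.    5.1  12. ]
Mplate S [657.3 -59.   12. ]
Mplate D [569.3  -9.2  12. ]
Mplate D [573.5 -70.9  12. ]
Rplate D [ 489.9 -224.1   12. ]
Rplate D [ 505.2 -288.3   12. ]
Rplate D [ 592.4 -268.5   12. ]
jars top [ 752.5 -157.    95. ]
jars top [750.3 -15.9  95. ]
jars top [716.4 144.   95. ]
jars D [712.1 131.2  95. ]
jars D [742.2 -32.6  95. ]
jars D [ 753.3 -162.3   95. ]
cap [412.1 383.1  18. ]
cap [632.  121.8  18. ]
cap [418.3 379.4  18. ]
cap [628.8 114.8  18. ]
cap [ 566.6 -117.9   18. ]
```

```bash
python3 - <<'E'
from h import *
crop('scene0','c1.png',330,225,450,315,6.5)
crop('scene0','c2.png',170,190,310,310,5)
crop('side0','c3.png',160,145,260,220,7.8)
crop('side0','c4.png',270,165,410,270,5.6)
E
```

```text
(no output)
```

View pics/c1.png

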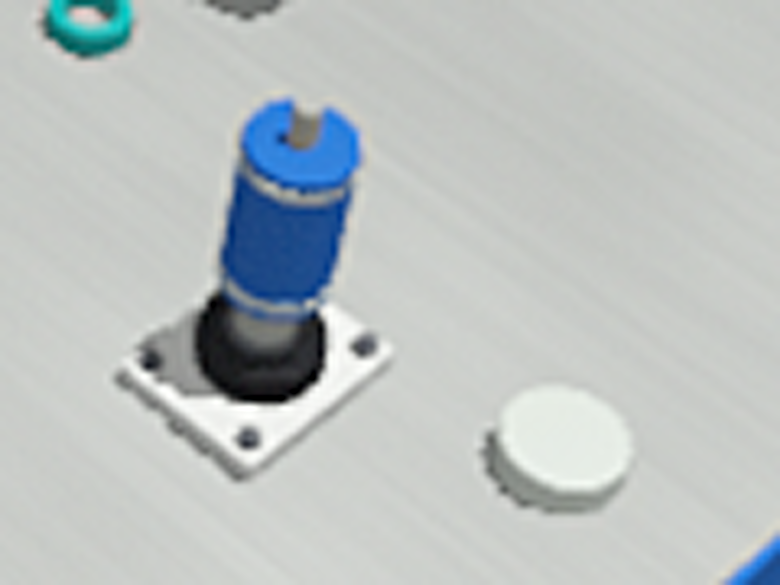

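View pics/c2.png

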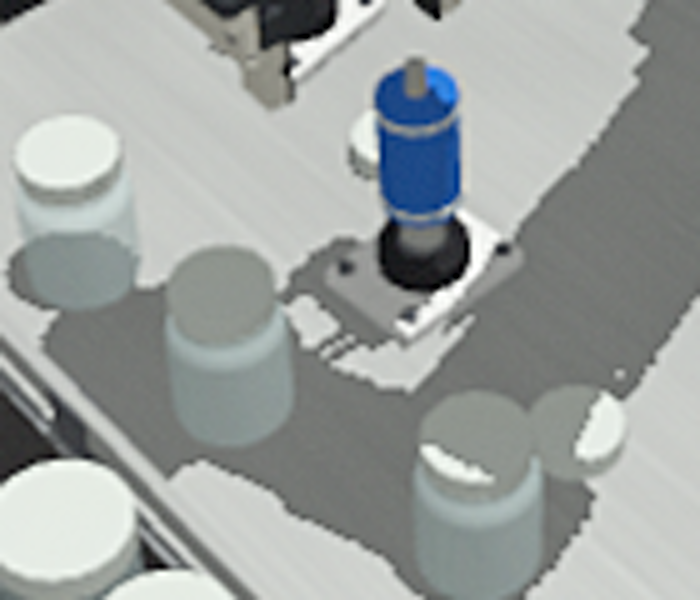

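View pics/c3.png

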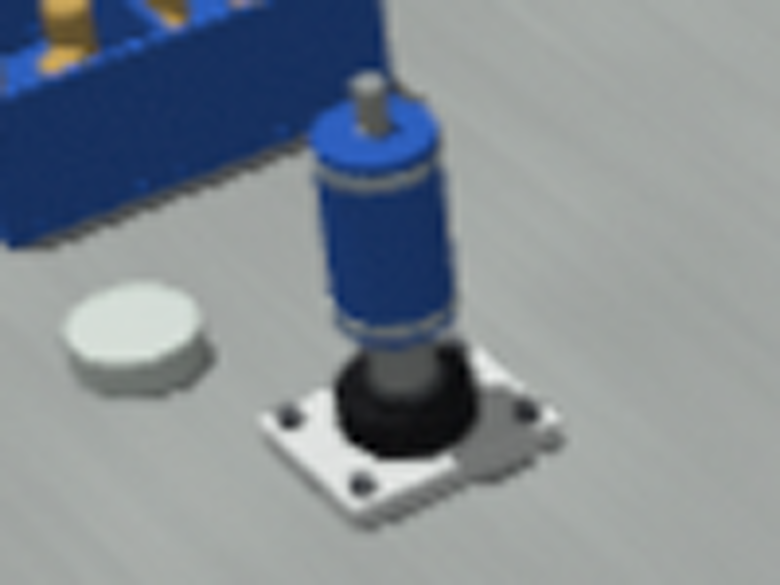

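View pics/c4.png

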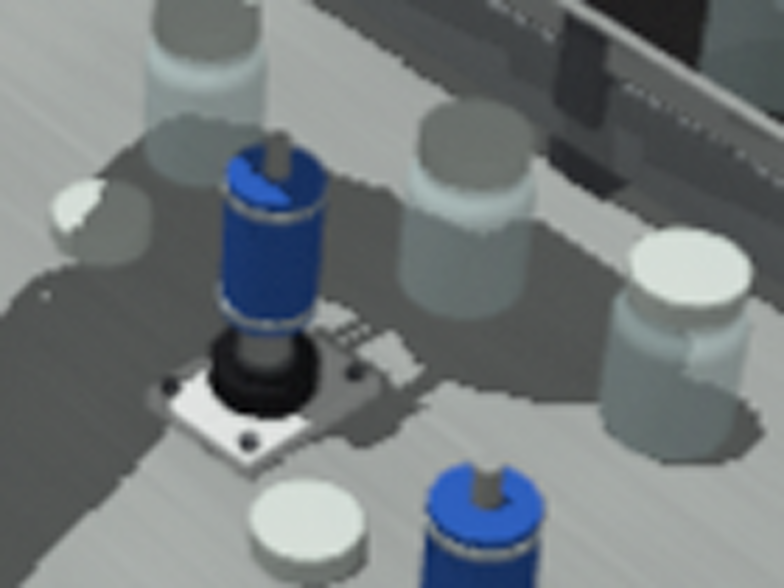

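```bash
cat > fit.py <<'E'
from h import *
from scipy.optimize import least_squares
S=load('scene0');D=load('side0')
def c(x0,y0,s): return lambda u,v:np.array([x0+(u+.5)/s-.5,y0+(v+.5)/s-.5])
c1=c(330,225,6.5);c2=c(170,190,5);c3=c(160,145,7.8);c4=c(270,165,5.6)
pts=[('La',.012,c1(150,358),c3(526,411)),('Lb',.012,c1(366,345),c3(290,416)),
('Ma',.012,c2(345,267),c4(355,371)),('Mb',.012,c2(504,249),c4(170,385)),
('j1',.095,c2(222,293),c4(478,142)),('j2',.095,c2(70,150),c4(690,268)),('j0',.095,c2(477,433),c4(207,22)),
('cL',.018,c1(566,435),c3(132,325)),('cM',.018,c2(580,425),c4(103,212)),
('crL',None,c1(308,110),c3(368,82)),('crM',None,c2(414,65),c4(278,138))]
def pj(d,par,p):
    f=K(d); R=RM(d)@Ro.from_rotvec(par[3:6]).as_matrix(); q=R.T@(p-d['xyz']-par[:3]); x,y=q[0]/q[2],q[1]/q[2]
    r=x*x+y*y; m=1+par[6]*r
    return np.array([d['cx']+f*x*m,d['cy']+f*y*m])
n=len(pts)
def res(v,full=False):
    ps=v[14:14+3*n].reshape(n,3); o=[]
    for (nm,z,a,b),p in zip(pts,ps):
        o+=list(pj(S,v[:7],p)-a)+list(pj(D,v[7:14],p)-b)
        if z is not None:o.append((p[2]-z)/.0005)
    e=np.array(o)
    pr=[]
    for k in (0,7): pr+=list(v[k:k+3]/.002)+list(v[k+3:k+6]/.003)+[v[k+6]/.3]
    # known: screw diag distance La-Lb equals Ma-Mb
    return e if full else np.r_[e,pr,(np.linalg.norm(ps[0]-ps[1])-np.linalg.norm(ps[2]-ps[3]))/.001]
x0=np.r_[np.zeros(14),np.ravel([tri([(S,*a),(D,*b)])[0] for _,_,a,b in pts])]
if __name__=='__main__':
    r=least_squares(res,x0); v=r.x
    print(np.round(v[:7],4),np.round(v[7:14],4),'cost',r.cost)
    for (nm,*_),p in zip(pts,v[14:].reshape(n,3)): print(nm,np.round(p*1000,1))
    print(np.round(res(v,True),1)); np.save('fit.npy',v[:14])
E
python3 fit.py
```

```text
[ 3.000e-04 -2.000e-04  1.000e-04 -8.000e-04 -9.000e-04  1.400e-03
 -1.024e-01] [-0.0003  0.0002  0.0003  0.0011 -0.0011 -0.0013 -0.0294] cost 7.481479374316783
La [508.6 249.   12.1]
Lb [437.  302.8  12.1]
Ma [652.5 -51.6  12.1]
Mb [576.5  -4.3  12.1]
j1 [753.1 -21.5  94.8]
j2 [ 756.1 -157.4   95. ]
j0 [715.1 137.5  94.8]
cL [416.5 387.2  18. ]
cM [631.8 120.2  18. ]
crL [474.6 278.2 159.3]
crM [614.4 -30.4 159.8]
[ 0.1  0.6  0.3  0.9  0.2  0.   0.4 -0.1  0.6  0.1  0.2  0.9 -0.   1.
  0.2 -0.1  0.8  0.1  0.8  0.2 -0.3 -1.4 -0.2 -1.7 -0.4 -0.3  0.1 -0.2
  0.1  0.   0.1 -0.8  0.1 -1.3 -0.3 -0.2 -0.1 -0.3 -0.3 -0.  -0.4 -0.3
 -0.4 -0.4 -0.1  0.4 -0.1  0.4  0.1  0.2  0.   0.2 -0. ]
```

```bash
cat >> h.py <<'E'
_f=np.load('fit.npy'); PAR={'S':_f[:7],'D':_f[7:14],'W':np.zeros(7)}
def ray2(d,c,u,v):
    p=PAR[c]; f=K(d); x=np.array([(u-d['cx'])/f,(v-d['cy'])/f]); y=x.copy()
    for _ in range(20): y=x/(1+p[6]*(y@y))
    return d['xyz']+p[:3], RM(d)@Ro.from_rotvec(p[3:6]).as_matrix()@np.r_[y,1]
def atz2(d,c,u,v,z):
    o,r=ray2(d,c,u,v); return np.round((o+r*(z-o[2])/r[2])*1000,1)
def tri2(*obs):
    A=np.zeros((3,3));b=np.zeros(3);L=[]
    for d,c,u,v in obs:
        o,r=ray2(d,c,u,v); r/=np.linalg.norm(r); P=np.eye(3)-np.outer(r,r); A+=P;b+=P@o;L.append((o,P))
    x=np.linalg.solve(A,b); return np.round(x*1000,1),[round(1000*np.linalg.norm(P@(x-o)),1) for o,P in L]
E
python3 - <<'E'
from h import *
S=load('scene0');D=load('side0');W=load('wrist0')
print(tri2((S,'S',160+452.5/2.85-.5,190+132.5/2.85-.5),(D,'D',150+289.5/2.95-.5,140+292.5/2.95-.5)))
crop('side0','c5.png',325,235,385,320,7)
crop('wrist0','c6.png',270,80,500,260,3.4)
crop('scene0','c7.png',300,220,365,250,12)
crop('side0','c8.png',200,225,270,260,11)
E
```

```text
(array([458.7,  70.7,   7.7]), [np.float64(0.7), np.float64(0.7)])
```

View pics/c5.png

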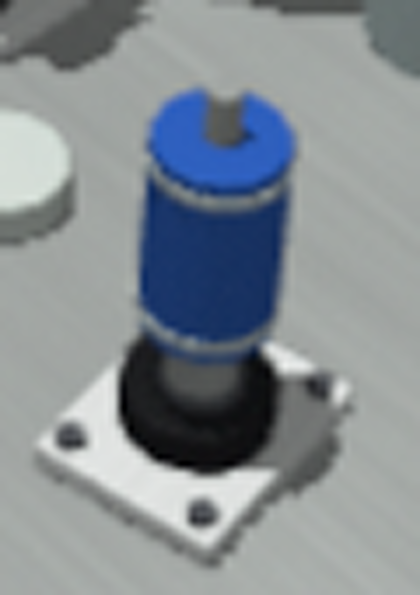

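View pics/c7.png

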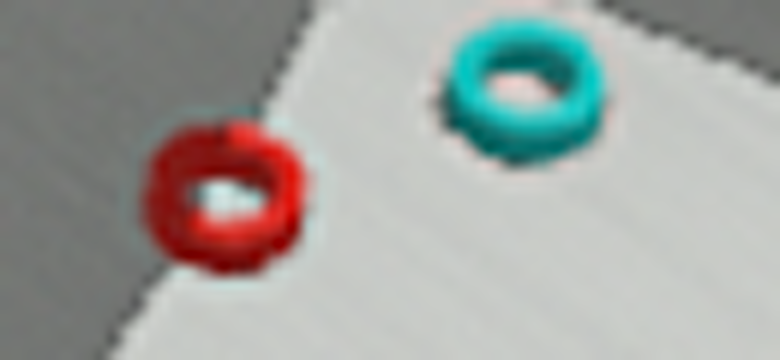

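View pics/c8.png

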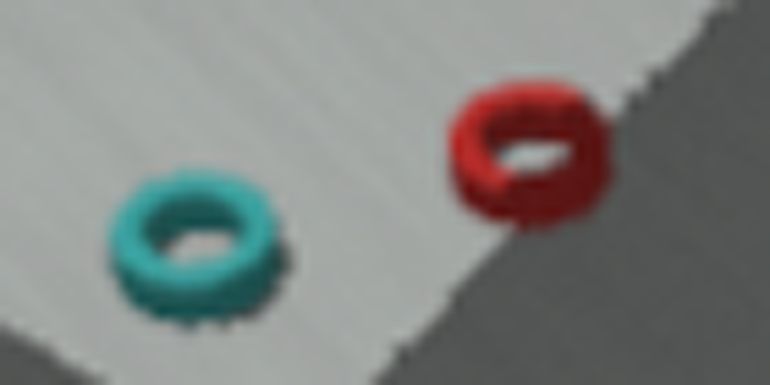

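```bash
python3 -m handwheel '[0,0.4,0.8,10,0,0.9,1.7,20,0,1.4,2.6,30,0,1.9,3.5,40,0,2.4,4.4,50,0,2.9,5.3,60,0,2.9,6.0,70,0,2.9,6.0,80,0,2.9,6.0,86,0,2.9,6.0,86]' 8.76 20
```

```text
time_s: 1.4
tcp_pos: [0.6148, -0.029, 0.2055]
eef_rot: [89.7, 90.0, -176.3]
contact_force: [0.2, -0.1, -0.7]
gripper_width: 0.0876
```

```bash
python3 - <<'E'
from h import *
snap('scene','scene1.png'); snap('wrist','wrist1.png'); snap('side','side1.png')
s=sensors.get_state();print(s['joints'],Ro.from_euler('xyz',s['eef_rot'],degrees=True).as_matrix().round(3))
crop('scene1','c9.png',170,130,310,270,4)
D=load('side0')
def q(u,v):return 325+(u+.5)/7-.5,235+(v+.5)/7-.5
for n,u,v in [('-x+y',70,436),('-x-y',203,513),('+x-y',321,384)]: print(n,atz2(D,'D',*q(u,v),.012))
print(atz2(D,'D',*q(223,100),.160))
E
```

```text
[ 1.54491908e+01  1.50226298e+01 -7.20644267e+00 -1.97817302e-03
 -6.77862536e+01 -1.01325203e+02] [[-0.    -0.997 -0.072]
 [-0.    -0.072  0.997]
 [-1.     0.    -0.   ]]
-x+y [ 500.9 -224.8   12. ]
-x-y [ 512.9 -276.2   12. ]
+x-y [ 583.7 -260.3   12. ]
[ 535.3 -243.6  160. ]
```

View pics/c9.png

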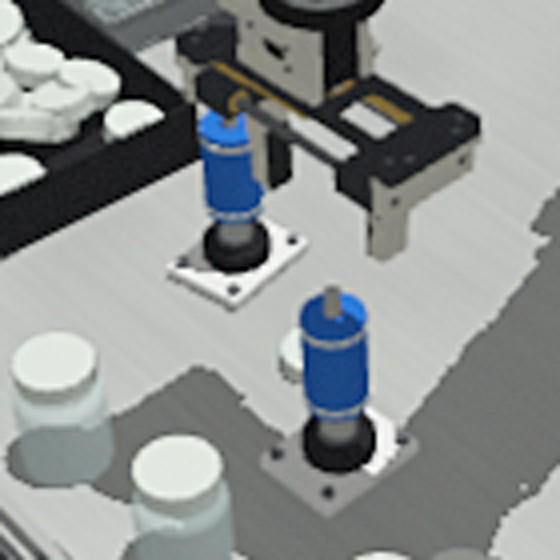

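View pics/wrist1.png

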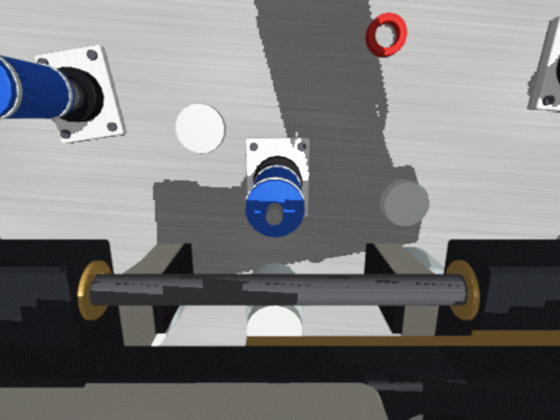

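```bash
python3 -m handwheel '[3.1,0,0,0,6.2,0,0,0,9.3,0,0,0,9.3,0,0.7,0,9.3,0,1.4,0,9.3,0,1.6,0,9.3,0,1.6,0,9.3,0,1.6,0,9.3,0,1.6,0,9.3,0,1.6,0]'; python3 - <<'E'
from h import *
S=load('scene1');D=load('side1')
q=lambda u,v:(S,'S',170+(u+.5)/4-.5,130+(v+.5)/4-.5)
for u,v in [(183,261),(234,291),(292,240)]: print(atz2(*q(u,v),.012))
E
```

```text
time_s: 2.8
tcp_pos: [0.6139, -0.0132, 0.1128]
eef_rot: [-53.0, 90.0, 41.0]
contact_force: [0.0, 0.7, 0.2]
gripper_width: 0.0874
[ 578.  -264.3   12. ]
[ 569.2 -210.4   12. ]
[ 498.5 -228.3   12. ]
```

```bash
python3 -m handwheel '[0,0,0.1,0,0,0,0.2,0,0,0,0.25,0,0,0,0.25,0,0,0,0.25,0,0,0,0.25,0,0,0,0.25,0,0,0,0.25,0,0,0,0.25,0,0,0,0.25,0]'
```

```text
time_s: 4.05
tcp_pos: [0.6137, -0.0106, 0.1128]
eef_rot: [-162.9, 90.0, -68.9]
contact_force: [0.0, -2.2, -0.3]
gripper_width: 0.0876
```

```bash
python3 -m handwheel '[0,0,0.05,0,0,0,0.1,0,0,0,0.1,0,0,0,0.1,0,0,0,0.1,0,0,0,0.1,0,0,0,0.1,0,0,0,0.1,0,0,0,0.1,0,0,0,0.1,0]'
```

```text
time_s: 5.3
tcp_pos: [0.6137, -0.0096, 0.1129]
eef_rot: [-137.8, 90.0, -43.8]
contact_force: [-0.2, -5.4, 2.2]
gripper_width: 0.0875
```

```bash
python3 -m handwheel '[0,0,0.06,0,0,0,0.06,0,0,0,0.06,0,0,0,0.06,0,0,0,0.06,0,0,0,0.06,0,0,0,0.06,0,0,0,0.06,0,0,0,0.06,0,0,0,0.06,0]'
```

```text
time_s: 6.55
tcp_pos: [0.6136, -0.0093, 0.1129]
eef_rot: [-178.9, 90.0, -84.9]
contact_force: [0.5, -6.5, 2.4]
gripper_width: 0.0878
```

```bash
python3 -m handwheel '[0,0,-1.0,0,0,0,-2.0,0,0,0,-3.0,0,0,0,-3.6,0,0,0,-4.0,0,0,0,-4.15,0,0,0,-4.15,0,0,0,-4.15,0,0,0,-4.15,0,0,0,-4.15,0]'
```

```text
time_s: 7.8
tcp_pos: [0.6165, -0.0502, 0.1128]
eef_rot: [1.4, 90.0, 95.4]
contact_force: [-0.2, -0.0, 0.5]
gripper_width: 0.0873
```

```bash
python3 -m handwheel '[0,0,-0.1,0,0,0,-0.2,0,0,0,-0.25,0,0,0,-0.25,0,0,0,-0.25,0,0,0,-0.25,0,0,0,-0.25,0,0,0,-0.25,0,0,0,-0.25,0,0,0,-0.25,0]'
```

```text
time_s: 9.05
tcp_pos: [0.6167, -0.0529, 0.1128]
eef_rot: [-78.3, 90.0, 15.7]
contact_force: [1.3, 0.3, 0.3]
gripper_width: 0.0871
```

```bash
python3 -m handwheel '[0,0,-0.1,0,0,0,-0.2,0,0,0,-0.2,0,0,0,-0.2,0,0,0,-0.2,0,0,0,-0.2,0,0,0,-0.2,0,0,0,-0.2,0,0,0,-0.2,0,0,0,-0.2,0]'
```

```text
time_s: 10.3
tcp_pos: [0.6169, -0.0542, 0.1129]
eef_rot: [-30.4, 89.9, 63.6]
contact_force: [-0.1, 5.2, 1.3]
gripper_width: 0.0875
```

```bash
python3 -m handwheel '[0,0,-0.06,0,0,0,-0.06,0,0,0,-0.06,0,0,0,-0.06,0,0,0,-0.06,0,0,0,-0.06,0,0,0,1.1,0,0,0,2.1,0,-4,0,2.15,0,-9,0,2.15,0]'; python3 - <<'E'
from h import *
s=sensors.get_state();R=Ro.from_euler('xyz',s['eef_rot'],degrees=True).as_matrix()
print(s['tcp_pos'],R.round(3)); print(R.T@(np.array([.540,-.2445,.206])-s['tcp_pos'])*100)
E
```

```text
time_s: 11.55
tcp_pos: [0.6143, -0.0331, 0.2026]
eef_rot: [105.2, 89.8, -160.8]
contact_force: [1.0, -0.0, 0.6]
gripper_width: 0.0878
[ 0.61432932 -0.03307829  0.20256641] [[-0.003 -0.998 -0.07 ]
 [-0.001 -0.07   0.998]
 [-1.     0.003 -0.001]]
[ -0.29654123   8.90142829 -20.56779993]
```

```bash
python3 -m handwheel '[0,2.2,-5,-2,0,4.4,-10,-4,0,6.6,-15,-6,0,8.8,-20,-8.5,0,9.1,-20.6,-8.5,0,9.1,-20.6,-8.5,3,9.1,-20.6,-8.5,6,9.1,-20.6,-8.5,9,9.1,-20.6,-8.5,9,9.1,-20.6,-8.5]'; python3 - <<'E'
from h import *
snap('wrist','wrist2.png')
s=sensors.get_state();R=Ro.from_euler('xyz',s['eef_rot'],degrees=True).as_matrix();print(R.round(3))
E
```

```text
time_s: 12.8
tcp_pos: [0.5378, -0.2436, 0.1106]
eef_rot: [67.3, 89.7, 169.9]
contact_force: [0.0, 0.9, 0.6]
gripper_width: 0.0874
[[-0.002 -0.976 -0.218]
 [-0.    -0.218  0.976]
 [-1.     0.002  0.   ]]
```

View pics/wrist2.png

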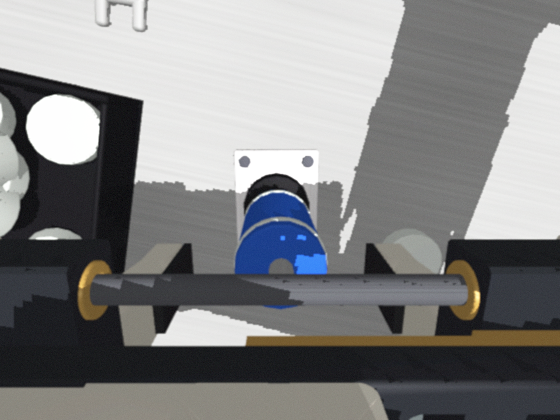

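```bash
python3 -m handwheel '[0,0,0.6,0,0,0,1.2,0,0,0,1.6,0,0,0,1.8,0,0,0,1.9,0,0,0,1.9,0,0,0,1.9,0,0,0,1.9,0,0,0,1.9,0,0,0,1.9,0]'
```

```text
time_s: 14.1
tcp_pos: [0.5348, -0.2267, 0.1127]
eef_rot: [89.9, 90.0, -167.6]
contact_force: [-0.5, -0.3, 0.2]
gripper_width: 0.0872
```

```bash
python3 -m handwheel '[0,0,0.1,0,0,0,0.2,0,0,0,0.2,0,0,0,0.2,0,0,0,0.2,0,0,0,0.2,0,0,0,0.2,0,0,0,0.2,0,0,0,0.2,0,0,0,0.2,0]'
```

```text
time_s: 15.35
tcp_pos: [0.5343, -0.2248, 0.1128]
eef_rot: [-168.0, 90.0, -65.5]
contact_force: [-0.4, 0.3, -0.2]
gripper_width: 0.0876
```

```bash
python3 -m handwheel '[0,0,0.1,0,0,0,0.2,0,0,0,0.2,0,0,0,0.2,0,0,0,0.2,0,0,0,0.2,0,0,0,0.2,0,0,0,0.2,0,0,0,0.2,0,0,0,0.2,0]'
```

```text
time_s: 16.6
tcp_pos: [0.5339, -0.2228, 0.1127]
eef_rot: [119.8, 90.0, -137.7]
contact_force: [0.4, -0.1, -0.4]
gripper_width: 0.0876
```

```bash
python3 -m handwheel '[0,0,0.1,0,0,0,0.2,0,0,0,0.25,0,0,0,0.25,0,0,0,0.25,0,0,0,0.25,0,0,0,0.25,0,0,0,0.25,0,0,0,0.25,0,0,0,0.25,0]'; python3 - <<'E'
from h import *
snap('wrist','wrist3.png')
E
```

```text
time_s: 17.85
tcp_pos: [0.5336, -0.2207, 0.113]
eef_rot: [-150.0, 90.0, -47.5]
contact_force: [0.9, -4.0, -0.2]
gripper_width: 0.0881
```

View pics/wrist3.png

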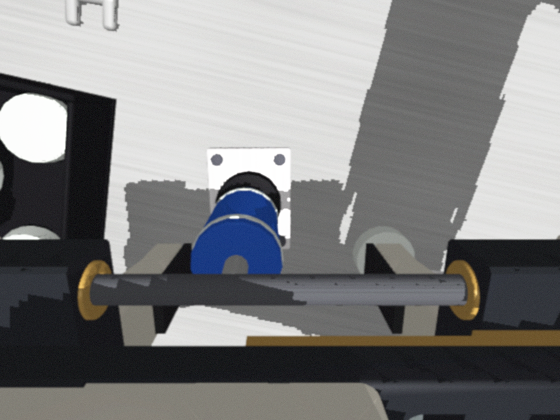

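```bash
python3 -m handwheel '[0,0,0.08,0,0,0,0.08,0,0,0,0.08,0,0,0,0.08,0,0,0,0.08,0,0,0,0.08,0,0,0,0.08,0,0,0,0.08,0,0,0,0.08,0,0,0,0.08,0]'
```

```text
time_s: 19.15
tcp_pos: [0.5335, -0.2202, 0.113]
eef_rot: [-157.0, 89.9, -54.5]
contact_force: [0.9, -6.5, 0.3]
gripper_width: 0.0876
```

```bash
python3 -m handwheel '[0,0,-1.0,0,0,0,-2.0,0,0,0,-3.0,0,0,0,-3.6,0,0,0,-4.0,0,0,0,-4.2,0,0,0,-4.2,0,0,0,-4.2,0,0,0,-4.2,0,0,0,-4.2,0]'
```

```text
time_s: 20.4
tcp_pos: [0.5423, -0.2605, 0.1128]
eef_rot: [-116.5, 90.0, -14.0]
contact_force: [-0.4, -0.1, -0.1]
gripper_width: 0.0875
```

```bash
python3 -m handwheel '[0,0,-0.1,0,0,0,-0.2,0,0,0,-0.25,0,0,0,-0.25,0,0,0,-0.25,0,0,0,-0.25,0,0,0,-0.25,0,0,0,-0.25,0,0,0,-0.25,0,0,0,-0.25,0]'
```

```text
time_s: 21.65
tcp_pos: [0.5428, -0.263, 0.1128]
eef_rot: [-65.3, 90.0, 37.2]
contact_force: [1.1, 0.1, 1.1]
gripper_width: 0.0876
```

```bash
python3 -m handwheel '[0,0,-0.1,0,0,0,-0.2,0,0,0,-0.2,0,0,0,-0.2,0,0,0,-0.2,0,0,0,-0.2,0,0,0,-0.2,0,0,0,-0.2,0,0,0,-0.2,0,0,0,-0.2,0]'
```

```text
time_s: 22.9
tcp_pos: [0.5431, -0.2643, 0.1129]
eef_rot: [-3.5, 89.9, 99.0]
contact_force: [-1.0, 6.5, 4.1]
gripper_width: 0.0876
```

```bash
python3 - <<'E'
from h import *
s=sensors.get_state();R=Ro.from_euler('xyz',s['eef_rot'],degrees=True).as_matrix();print(R.round(3))
print(R.T@(np.array([.4735,.277,.206])-s['tcp_pos'])*100)
E
```

```text
[[-0.    -0.976 -0.216]
 [ 0.001 -0.216  0.976]
 [-1.    -0.     0.001]]
[-9.26447356 -4.92042946 54.36417044]
```

```bash
python3 -m handwheel '[0,0,1.0,0,0,0,2.1,0,-4.6,0,2.1,0,-9.3,0,2.1,0,-9.3,-0.5,8,2,-9.3,-1.1,14,4,-9.3,-1.7,20,6,-9.3,-2.3,26,8,-9.3,-2.9,32,10,-9.3,-3.4,38,13.7]'; python3 - <<'E'
from h import *
s=sensors.get_state();R=Ro.from_euler('xyz',s['eef_rot'],degrees=True).as_matrix();print(R.round(3))
print(R.T@(np.array([.4735,.277,.206])-s['tcp_pos'])*100)
E
```

```text
time_s: 24.15
tcp_pos: [0.4934, 0.1155, 0.2061]
eef_rot: [-72.7, 89.9, 16.0]
contact_force: [1.5, -0.0, 0.3]
gripper_width: 0.0875
[[ 0.001 -1.     0.022]
 [ 0.     0.022  1.   ]
 [-1.    -0.001  0.   ]]
[1.01389714e-02 2.34725984e+00 1.61013835e+01]
```

```bash
python3 -m handwheel '[0,0.8,5.5,0,0,1.6,11,0,0,2.3,15.5,0,0,2.3,15.9,0,0,2.3,15.9,0,0,2.3,15.9,0,3.1,2.3,15.9,0,6.2,2.3,15.9,0,9.3,2.3,15.9,0,9.3,2.3,15.9,0]'; python3 - <<'E'
from h import *
snap('wrist','wrist4.png')
E
```

```text
time_s: 25.4
tcp_pos: [0.4736, 0.2706, 0.111]
eef_rot: [137.4, 89.7, -133.9]
contact_force: [-0.3, -0.5, 0.0]
gripper_width: 0.0875
```

View pics/wrist4.png

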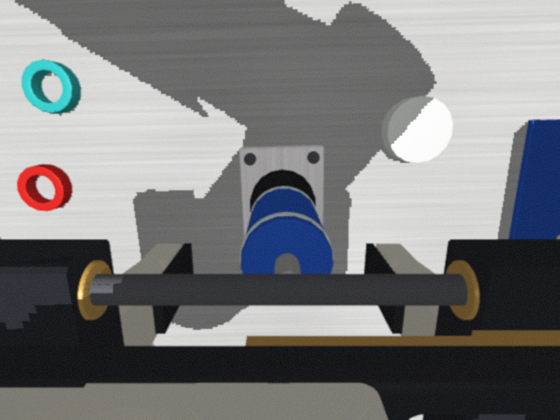

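```bash
python3 -m handwheel '[0,0,0.8,0,0,0,1.6,0,0,0,2.0,0,0,0,2.2,0,0,0,2.3,0,0,0,2.4,0,0,0,2.5,0,0,0,2.5,0,0,0,2.5,0,0,0,2.5,0]'
```

```text
time_s: 26.7
tcp_pos: [0.475, 0.2978, 0.1127]
eef_rot: [62.3, 90.0, 151.1]
contact_force: [-0.4, -0.4, 0.3]
gripper_width: 0.0875
```

```bash
python3 -m handwheel '[0,0,0.05,0,0,0,0.1,0,0,0,0.15,0,0,0,0.2,0,0,0,0.25,0,0,0,0.3,0,0,0,0.3,0,0,0,0.3,0,0,0,0.3,0,0,0,0.3,0]'
```

```text
time_s: 27.95
tcp_pos: [0.4751, 0.3008, 0.1128]
eef_rot: [4.1, 90.0, 92.9]
contact_force: [-1.1, -0.1, -0.0]
gripper_width: 0.0874
```

```bash
python3 -m handwheel '[0,0,0.05,0,0,0,0.1,0,0,0,0.15,0,0,0,0.2,0,0,0,0.25,0,0,0,0.3,0,0,0,0.3,0,0,0,0.3,0,0,0,0.3,0,0,0,0.3,0]'
```

```text
time_s: 29.2
tcp_pos: [0.4752, 0.3039, 0.1128]
eef_rot: [3.4, 90.0, 92.2]
contact_force: [-1.2, -0.1, 0.4]
gripper_width: 0.0877
```

```bash
python3 -m handwheel '[0,0,0.05,0,0,0,0.1,0,0,0,0.15,0,0,0,0.2,0,0,0,0.2,0,0,0,0.2,0,0,0,0.2,0,0,0,0.2,0,0,0,0.2,0,0,0,0.2,0]'
```

```text
time_s: 30.45
tcp_pos: [0.4752, 0.3058, 0.1128]
eef_rot: [-141.3, 90.0, -52.5]
contact_force: [-0.6, -1.7, 2.1]
gripper_width: 0.0875
```

Contact with the left stop is beginning.

```bash
python3 -m handwheel '[0,0,0.05,0,0,0,0.1,0,0,0,0.15,0,0,0,0.15,0,0,0,0.15,0,0,0,0.15,0,0,0,0.15,0,0,0,0.15,0,0,0,0.15,0,0,0,0.15,0]'
```

```text
time_s: 31.7
tcp_pos: [0.4752, 0.3073, 0.1128]
eef_rot: [161.6, 90.0, -109.6]
contact_force: [0.7, -4.9, 4.8]
gripper_width: 0.0876
```

```bash
python3 -m handwheel '[0,0,0.06,0,0,0,0.06,0,0,0,0.06,0,0,0,0.06,0,0,0,0.06,0,0,0,0.06,0,0,0,0.06,0,0,0,0.06,0,0,0,0.06,0,0,0,0.06,0]'
```

```text
time_s: 32.95
tcp_pos: [0.4753, 0.3077, 0.1128]
eef_rot: [173.4, 90.0, -97.8]
contact_force: [-0.8, -5.3, 5.5]
gripper_width: 0.0878
```

```bash
python3 -m handwheel '[0,0,0.05,0,0,0,0.06,0,0,0,0.06,0,0,0,0.06,0,0,0,0.06,0,0,0,0.06,0,0,0,0.06,0,0,0,0.06,0,0,0,0.06,0,0,0,0.06,0]'
```

```text
time_s: 34.2
tcp_pos: [0.4752, 0.308, 0.1128]
eef_rot: [163.0, 90.0, -108.2]
contact_force: [-0.0, -6.3, 5.1]
gripper_width: 0.0877
```

```bash
python3 -m handwheel '[0,0,-1.0,0,0,0,-2.0,0,0,0,-3.0,0,0,0,-4.0,0,0,0,-4.4,0,0,0,-4.6,0,0,0,-4.7,0,0,0,-4.8,0,0,0,-4.9,0,0,0,-5,0]'
```

```text
time_s: 35.45
tcp_pos: [0.4742, 0.2586, 0.1127]
eef_rot: [115.1, 90.0, -156.1]
contact_force: [1.1, 1.1, 0.0]
gripper_width: 0.0875
```

```bash
python3 -m handwheel '[0,0,-0.05,0,0,0,-0.1,0,0,0,-0.15,0,0,0,-0.2,0,0,0,-0.25,0,0,0,-0.3,0,0,0,-0.35,0,0,0,-0.4,0,0,0,-0.4,0,0,0,-0.4,0]'
```

```text
time_s: 36.7
tcp_pos: [0.4741, 0.2545, 0.1127]
eef_rot: [149.5, 90.0, -121.7]
contact_force: [0.4, 0.8, 1.0]
gripper_width: 0.0875
```

```bash
python3 -m handwheel '[0,0,-0.05,0,0,0,-0.1,0,0,0,-0.15,0,0,0,-0.2,0,0,0,-0.25,0,0,0,-0.25,0,0,0,-0.25,0,0,0,-0.25,0,0,0,-0.25,0,0,0,-0.25,0]'
```

```text
time_s: 37.95
tcp_pos: [0.4741, 0.252, 0.1127]
eef_rot: [140.6, 90.0, -130.6]
contact_force: [-0.2, -0.0, 0.3]
gripper_width: 0.0879
```

```bash
python3 -m handwheel '[0,0,-0.05,0,0,0,-0.1,0,0,0,-0.15,0,0,0,-0.2,0,0,0,-0.25,0,0,0,-0.3,0,0,0,-0.3,0,0,0,-0.3,0,0,0,-0.3,0,0,0,-0.3,0]'
```

```text
time_s: 39.2
tcp_pos: [0.474, 0.249, 0.1127]
eef_rot: [141.9, 90.0, -129.3]
contact_force: [0.4, 0.9, -1.0]
gripper_width: 0.0876
```

```bash
python3 -m handwheel '[0,0,-0.05,0,0,0,-0.1,0,0,0,-0.15,0,0,0,-0.2,0,0,0,-0.25,0,0,0,-0.25,0,0,0,-0.25,0,0,0,-0.25,0,0,0,-0.25,0,0,0,-0.25,0]'
```

```text
time_s: 40.45
tcp_pos: [0.4739, 0.2465, 0.1127]
eef_rot: [130.2, 90.0, -141.0]
contact_force: [0.7, -0.2, 0.7]
gripper_width: 0.0876
```

```bash
python3 -m handwheel '[0,0,-0.05,0,0,0,-0.1,0,0,0,-0.15,0,0,0,-0.2,0,0,0,-0.25,0,0,0,-0.25,0,0,0,-0.25,0,0,0,-0.25,0,0,0,-0.25,0,0,0,-0.25,0]'; python3 - <<'E'
from h import *
snap('wrist','wrist5.png'); snap('side','side5.png')
crop('side5','c10.png',150,110,270,220,5)
E
```

```text
time_s: 41.7
tcp_pos: [0.4739, 0.2441, 0.1128]
eef_rot: [1.0, 90.0, 89.8]
contact_force: [0.2, 0.3, 0.6]
gripper_width: 0.0878
```

View pics/wrist5.png

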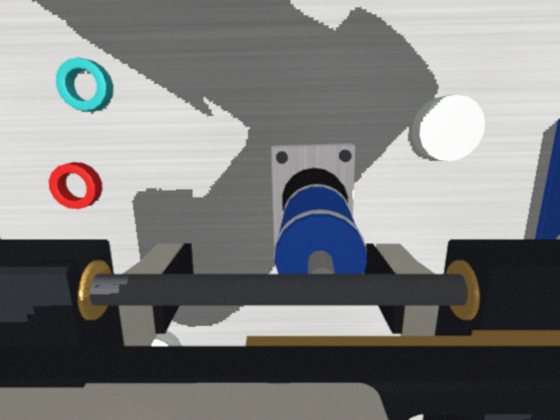

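View pics/c10.png

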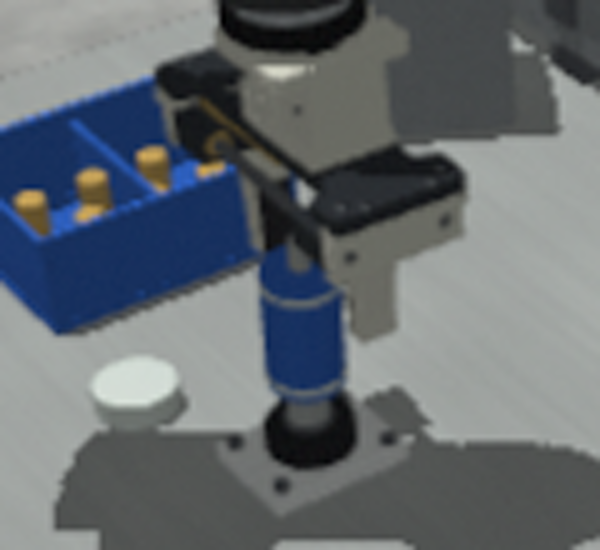

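```bash
python3 -m handwheel '[0,0,-0.05,0,0,0,-0.1,0,0,0,-0.15,0,0,0,-0.2,0,0,0,-0.25,0,0,0,-0.3,0,0,0,-0.3,0,0,0,-0.3,0,0,0,-0.3,0,0,0,-0.3,0]'
```

```text
time_s: 43.05
tcp_pos: [0.4742, 0.2416, 0.113]
eef_rot: [-34.6, 89.9, 54.2]
contact_force: [0.2, 5.6, 1.5]
gripper_width: 0.0877
```

```bash
python3 -m handwheel '[0,0,-0.05,0,0,0,-0.05,0,0,0,-0.05,0,0,0,-0.05,0,0,0,-0.05,0,0,0,-0.05,0,0,0,1.0,0,0,0,1.8,0,-5,0,1.8,0,-10,0,1.8,0]'; python3 - <<'E'
from h import *
snap('wrist','wrist6.png');s=sensors.get_state();R=Ro.from_euler('xyz',s['eef_rot'],degrees=True).as_matrix();print(R.round(3))
print(s['tcp_pos'],R.T@(np.array([.4587,.0707,.206])-s['tcp_pos'])*100)
E
```

```text
time_s: 44.3
tcp_pos: [0.4737, 0.2585, 0.2131]
eef_rot: [146.1, 89.8, -125.1]
contact_force: [0.9, 0.8, 0.3]
gripper_width: 0.0874
[[ 0.007 -1.     0.02 ]
 [ 0.003  0.02   1.   ]
 [-1.    -0.007  0.003]]
[0.47674322 0.260335   0.22094486] [  1.42295036   1.44206741 -18.99997467]
```

View pics/wrist6.png

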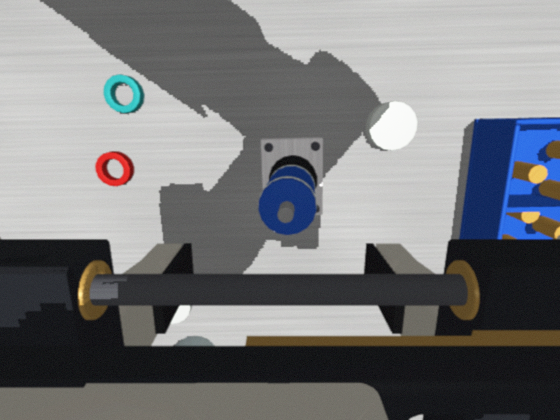

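```bash
python3 -m handwheel '[0,0.3,-5,0,0,0.6,-10,0,0,0.9,-15,0,0,1.15,-18.9,0,0,1.15,-18.9,0,4,1.15,-18.9,0,8,1.15,-18.9,0,12,1.15,-18.9,0,12,1.15,-18.9,0,12,1.15,-18.9,0]'; python3 - <<'E'
from h import *
snap('wrist','wrist7.png');snap('side','side7.png');snap('scene','scene7.png');s=sensors.get_state();R=Ro.from_euler('xyz',s['eef_rot'],degrees=True).as_matrix();print(R.round(3))
print(s['tcp_pos'],R.T@(np.array([.4587,.0707,.007])-s['tcp_pos'])*100)
W=load('wrist7');print(proj(W,[.4587,.0707,.014]),proj(W,s['tcp_pos']))
crop('scene7','c11.png',330,220,430,310,6); crop('side7','c12.png',170,135,260,225,6)
E
```

```text
time_s: 45.6
tcp_pos: [0.4596, 0.071, 0.0939]
eef_rot: [-103.8, 90.0, -14.9]
contact_force: [-0.1, 0.4, 0.4]
gripper_width: 0.0879
[[ 0.002 -1.     0.021]
 [ 0.001  0.021  1.   ]
 [-1.    -0.002  0.001]]
[0.45980092 0.07101007 0.09429107] [ 8.72877255  0.12998813 -0.04491584]
[277.76619568 207.08283348] [278.0947558  246.26985455]
```

View pics/wrist7.png

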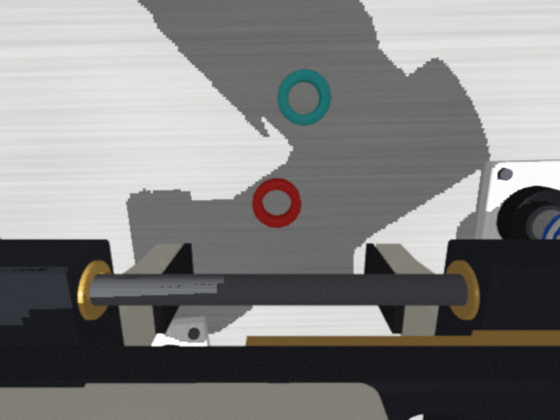

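View pics/c11.png

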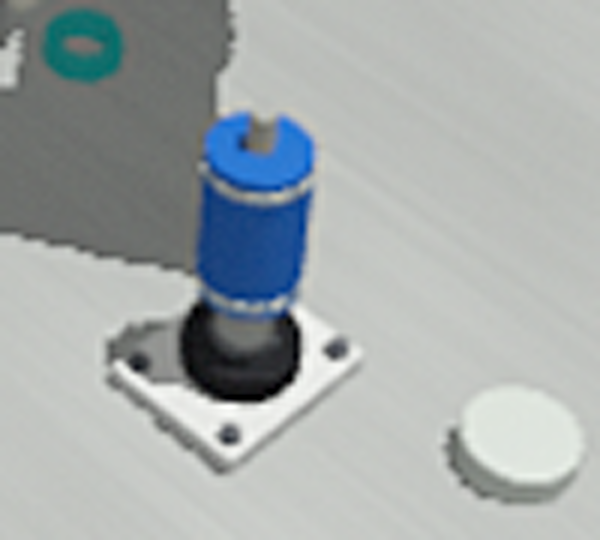

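View pics/c12.png

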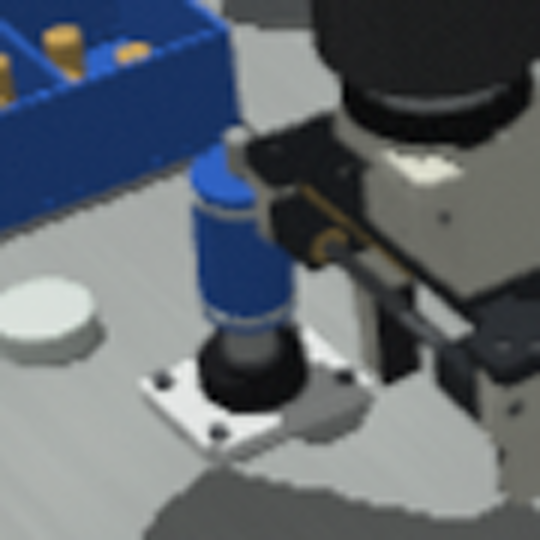

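```bash
python3 -m handwheel '[4,0.1,0,0,7,0.2,0,0,8.3,0.2,0,0,8.8,0.2,0,0,8.8,0.2,0,0,8.8,0.2,0,0,8.8,0.2,0,0,8.8,0.2,0,0,8.8,0.2,0,0,8.8,0.2,0,0]' 8.0; python3 - <<'E'
from h import *
S=load('scene7');D=load('side7')
q=lambda x0,y0,s,u,v:(x0+(u+.5)/s-.5,y0+(v+.5)/s-.5)
print('crown',tri2((S,'S',*q(330,220,6,263,124)),(D,'D',*q(170,135,6,236,135))))
S=load('scene0');D=load('side0')
print('crown0',tri2((S,'S',*q(330,225,6.5,308,112)),(D,'D',*q(160,145,7.8,368,82))))
E
```

```text
time_s: 47.0
tcp_pos: [0.4568, 0.0703, 0.0048]
eef_rot: [-52.0, 90.0, 36.8]
contact_force: [-0.8, -0.1, -0.4]
gripper_width: 0.0801
crown (array([475.7, 268.7, 157.2]), [np.float64(1.3), np.float64(1.3)])
crown0 (array([474.9, 278.8, 158.9]), [np.float64(1.1), np.float64(1.1)])
```

```bash
python3 -m handwheel '[0,0,0,0,0,0,0,0,0,0,0,0,0,0,0,0,0,0,0,0,0,0,0,0,0,0,0,0,0,0,0,0,0,0,0,0,0,0,0,0]' 3.4 12
```

```text
time_s: 48.25
tcp_pos: [0.4568, 0.0703, 0.0048]
eef_rot: [130.4, 90.0, -140.8]
contact_force: [0.2, -0.3, 0.9]
gripper_width: 0.0342
```

```bash
python3 - <<'E'
from h import *
snap('wrist','wrist8.png');snap('scene','scene8.png');snap('side','side8.png')
crop('scene8','c13.png',270,190,370,260,6)
crop('side8','c14.png',200,200,300,270,6)
E
```

```text
(no output)
```

View pics/wrist8.png

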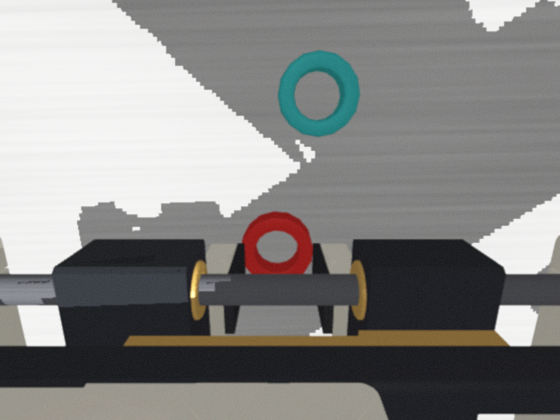

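View pics/c13.png

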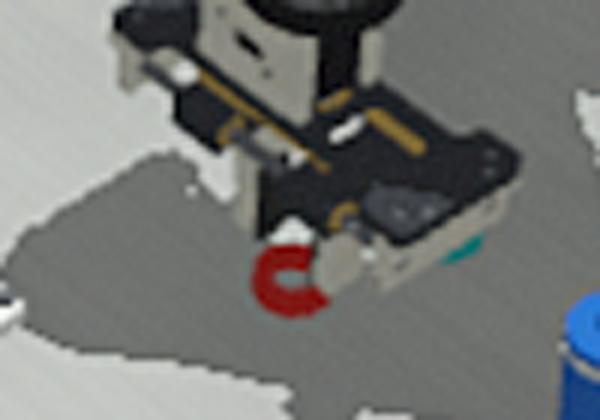

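View pics/c14.png

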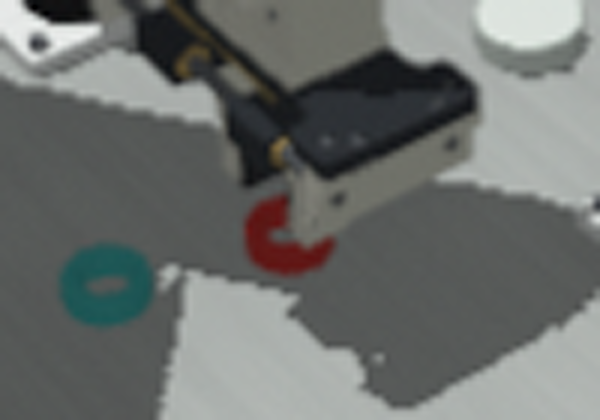

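```bash
python3 -m handwheel '[0,0,0,0,0,0,0,0,0,0,0,0,0,0,0,0,0,0,0,0,0,0,0,0,0,0,0,0,0,0,0,0,0,0,0,0,0,0,0,0]' 2.0 12;  python3 - <<'E'
from h import *
snap('wrist','wrist9.png')
crop('wrist9','c15.png',180,180,380,345,4)
E
```

```text
time_s: 49.65
tcp_pos: [0.4568, 0.0703, 0.0048]
eef_rot: [125.0, 90.0, -146.2]
contact_force: [0.2, 0.1, -0.0]
gripper_width: 0.0201
```

View pics/c15.png

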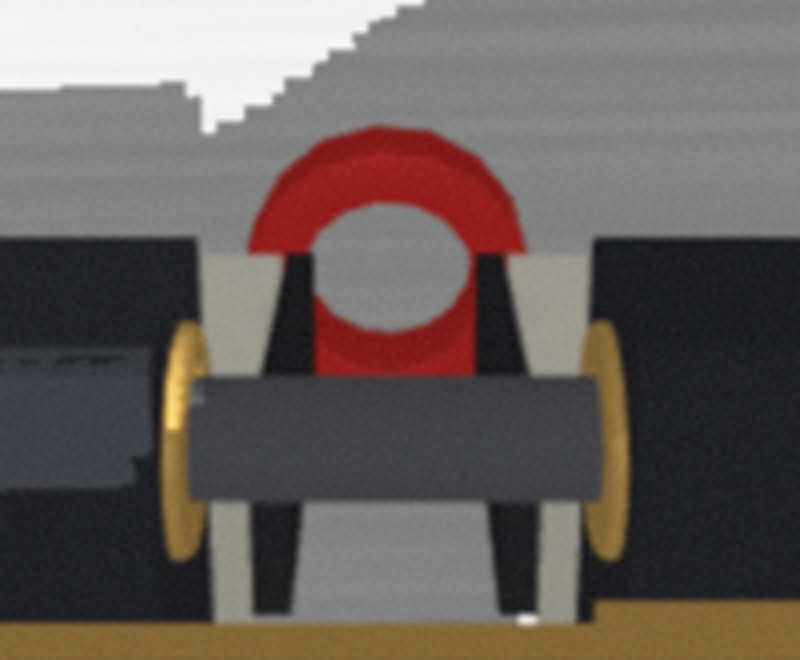

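```bash
python3 - <<'E'
from h import *
W=load('wrist9');s=sensors.get_state();print(s['tcp_pos'])
q=lambda u,v:(180+u/4,180+v/4)
for n,u,v,z in [('hole',390,267,.014),('front',388,126,.007),('fronttop',388,155,.014),('hole front top',390,203,.014),('hole back bottom',390,331,.0),('left',248,252,.014),('right',525,252,.014),('tipL',300,252,.005)]:
    print(n,atz2(W,'W',*q(u,v),z))
for p in [[.4473,.0803,.005],[.4473,.0603,.005]]: print(proj(W,p))
E
```

```text
[0.4567902  0.07035953 0.00476999]
hole [453.7  70.2  14. ]
front [435.8  70.3   7. ]
fronttop [437.8  70.2  14. ]
hole front top [444.5  70.4  14. ]
hole back bottom [469.5  69.8   0. ]
left [451.1  51.   14. ]
right [451.9  88.4  14. ]
tipL [454.8  57.3   5. ]
[295.31379381 229.77395514]
[259.78638148 230.50257409]
```

```bash
python3 - <<'E'
from h import *
import importlib
from fit import pj
S=load('scene8');D=load('side8')
for z in (.005,.024):
  for n,d,c,x0,y0 in (('S',S,PAR['S'],270,190),('D',D,PAR['D'],200,200)):
    for y in (.0534,.0874):
      for x in (.4473,.4663):
        p=pj(d,c,np.array([x,y,z])); print(n,z,y,x,np.round([(p[0]-x0)*6,(p[1]-y0)*6]))
s=sensors.get_state();print(s['joints'],s['contact_force'])
E
```

```text
S 0.005 0.0534 0.4473 [282. 249.]
S 0.005 0.0534 0.4663 [254. 268.]
S 0.005 0.0874 0.4473 [332. 287.]
S 0.005 0.0874 0.4663 [304. 306.]
D 0.005 0.0534 0.4473 [289. 268.]
D 0.005 0.0534 0.4663 [324. 250.]
D 0.005 0.0874 0.4473 [245. 227.]
D 0.005 0.0874 0.4663 [281. 210.]
S 0.024 0.0534 0.4473 [285. 221.]
S 0.024 0.0534 0.4663 [256. 240.]
S 0.024 0.0874 0.4473 [335. 259.]
S 0.024 0.0874 0.4663 [307. 278.]
D 0.024 0.0534 0.4473 [287. 236.]
D 0.024 0.0534 0.4663 [322. 218.]
D 0.024 0.0874 0.4473 [243. 195.]
D 0.024 0.0874 0.4663 [279. 178.]
[ 3.32750869e+01  1.45678733e+01 -3.99370368e+01 -3.92744982e-04
 -3.54947891e+01 -1.24473640e+02] [ 0.00284616 -0.34244207  0.61347106]
```

```bash
python3 -m handwheel '[0,0,0,0,0,0,0,0,0,0,0,0,0,0,0,0,0,0,0,0,0,0,0,0,0.3,0.1,0,0,0.6,0.1,0,0,0.9,0.1,0,0,1.1,0.1,0,0]' 6.5 12;  python3 - <<'E'
from h import *
snap('wrist','wrist10.png');snap('side','side10.png');snap('scene','scene10.png')
crop('wrist10','c16.png',150,180,410,345,3)
crop('side10','c17.png',200,200,300,270,6)
E
```

```text
time_s: 50.95
tcp_pos: [0.4557, 0.0703, -0.0065]
eef_rot: [121.9, 90.0, -149.3]
contact_force: [-0.0, 0.4, 0.3]
gripper_width: 0.0651
```

View pics/c16.png

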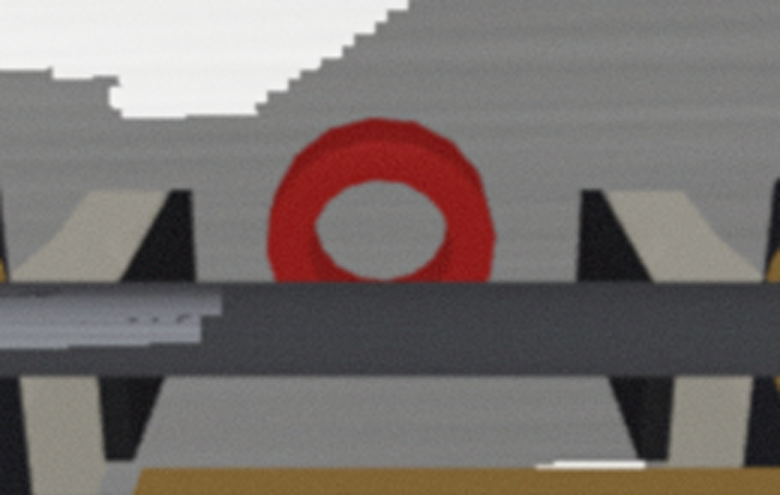

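View pics/c17.png

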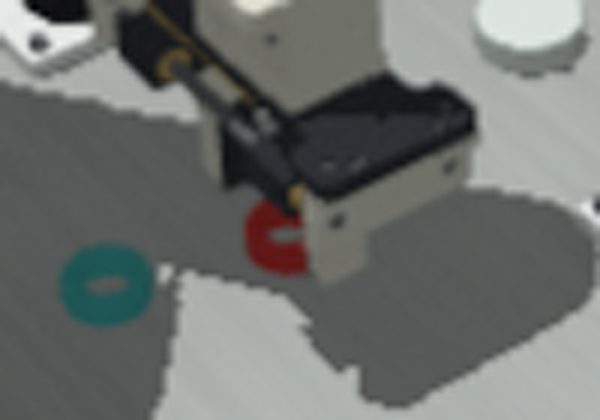

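```bash
python3 -m handwheel '[0.4,0,0,0,0.6,0,0,0,0.6,0,0,0,0.6,0,0,0,0.6,0,0,0,0.6,0,0,0,0.6,0,0,0,0.6,0,0,0,0.6,0,0,0,0.6,0,0,0]' 3.2 12
```

```text
time_s: 52.35
tcp_pos: [0.4558, 0.0704, -0.0122]
eef_rot: [113.5, 90.0, -157.7]
contact_force: [0.1, -0.1, 0.1]
gripper_width: 0.0388
```

```bash
python3 - <<'E'
from h import *
W=load('wrist6');print(W['xyz'],W['rotation'])
print('crown',atz2(W,'W',286,212,.158),'screws',atz2(W,'W',268,147,.012),atz2(W,'W',315,146,.012))
W=load('wrist4');print('crown',atz2(W,'W',288,262,.158),'screws',atz2(W,'W',250,159,.012),atz2(W,'W',313,157,.012))
W=load('wrist5');print('crown',atz2(W,'W',320,260,.158),'screws',atz2(W,'W',282,157,.012),atz2(W,'W',345,155,.012))
for n in ('wrist0','wrist1','wrist6','wrist7'):
  print(n,load(n)['xyz'].round(4))
crop('wrist6','c18.png',240,120,340,260,4)
E
python3 -m handwheel '[-3,0,0,0,-8,0,0,0,-14,0,0,0,-19,0,0,0,-20,0,3,0,-20,0,8,0,-20,0,10,0,-20,0,10,0,-20,0,10,0,-20,0,10,0]'
```

```text
[0.40208036 0.26077291 0.39233138] [164.69862575   0.17804858  88.76965881]
crown [469.6 264.2 158. ] screws [435.5 247.4  12. ] [435.5 300.   12. ]
crown [462.4 275.3 158. ] screws [435.8 247.9  12. ] [435.4 300.   12. ]
crown [462.8 262.5 158. ] screws [435.7 248.1  12. ] [435.2 300.4  12. ]
wrist0 [ 0.6745 -0.0714  0.384 ]
wrist1 [ 0.5432 -0.0339  0.3846]
wrist6 [0.4021 0.2608 0.3923]
wrist7 [0.3876 0.0727 0.2729]
time_s: 53.6
tcp_pos: [0.4578, 0.1695, 0.1877]
eef_rot: [135.7, 90.0, -135.6]
contact_force: [0.2, -0.2, 0.2]
gripper_width: 0.039
```

View pics/c18.png

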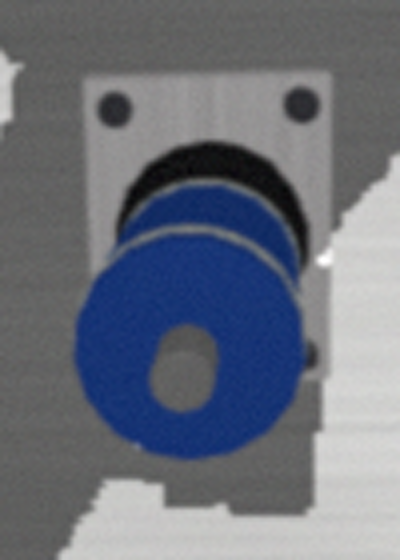

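```bash
python3 -m handwheel '[0,-0.5,3.5,0,0,-1.0,7.0,0,0,-1.4,9.4,0,0,-1.4,9.7,0,0,-1.4,9.7,0,1,-1.4,9.7,0,2,-1.4,9.7,0,2.5,-1.4,9.7,0,2.5,-1.4,9.7,0,2.5,-1.4,9.7,0]'; python3 - <<'E'
from h import *
snap('wrist','wrist11.png');snap('side','side11.png');snap('scene','scene11.png')
crop('scene11','c19.png',340,200,420,270,9)
crop('side11','c20.png',175,115,255,185,9)
crop('wrist11','c21.png',180,180,380,345,4)
E
```

```text
time_s: 54.85
tcp_pos: [0.4741, 0.2671, 0.163]
eef_rot: [-61.0, 90.0, 27.8]
contact_force: [0.1, 0.2, -0.5]
gripper_width: 0.0388
```

View pics/c19.png

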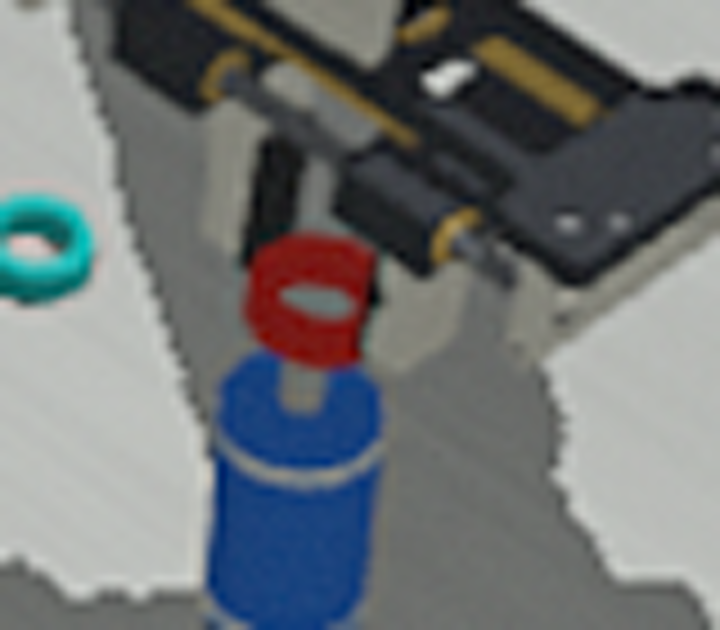

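View pics/c20.png

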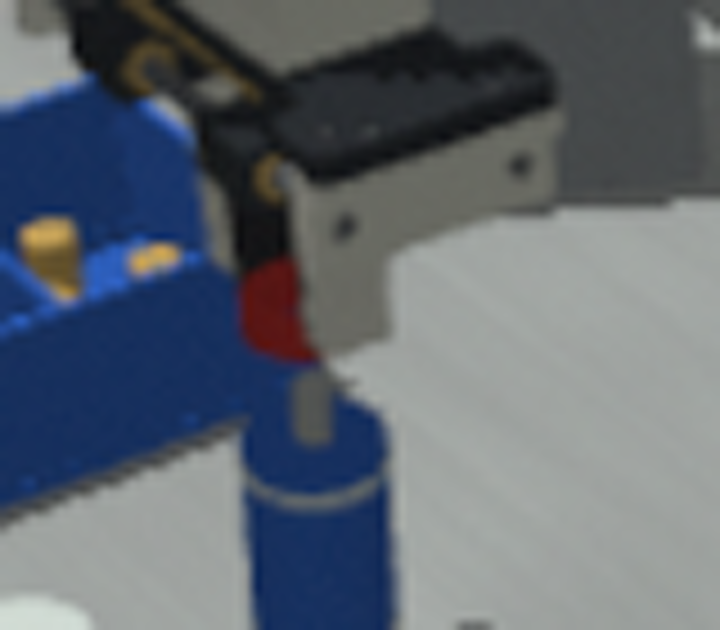

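View pics/c21.png

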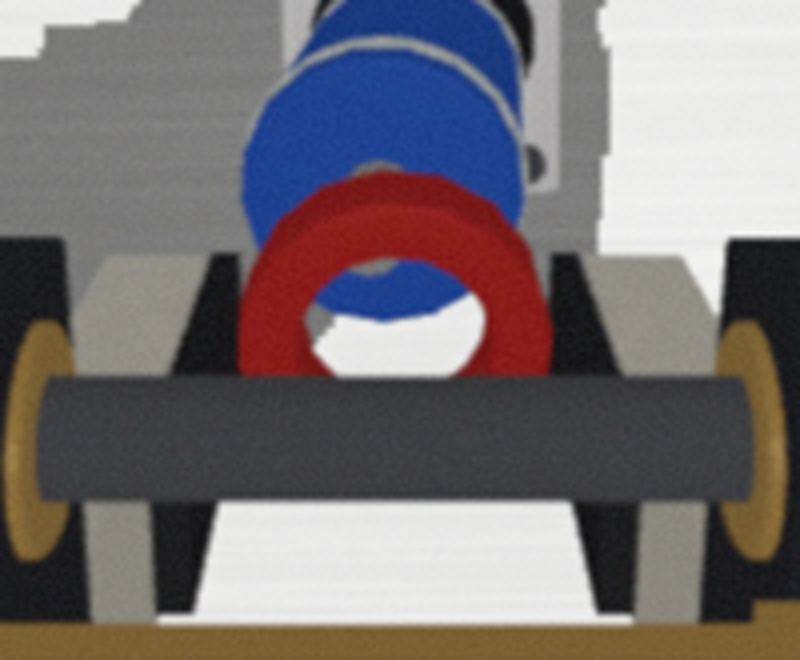

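```bash
python3 - <<'E'
from h import *
from fit import pj
S=load('scene11');D=load('side11')
q=lambda x0,y0,u,v:(x0+(u+.5)/9-.5,y0+(v+.5)/9-.5)
print('junction',tri2((S,'S',*q(340,200,303,406)),(D,'D',*q(175,115,314,441))))
for n,d,c,x0,y0 in (('S',S,PAR['S'],340,200),('D',D,PAR['D'],175,115)):
  for z in (.175,.189):
    p=pj(d,c,np.array([.4741,.2671,z])); print(n,z,np.round([(p[0]-x0+.5)*9,(p[1]-y0+.5)*9]))
  for cr in ([.473,.264,.158],[.473,.2675,.158]):
    p=pj(d,c,np.array(cr)); print(n,cr,np.round([(p[0]-x0+.5)*9,(p[1]-y0+.5)*9]))
E
```

```text
junction (array([473.1, 267.4, 138.1]), [np.float64(0.0), np.float64(0.0)])
S 0.175 [318. 314.]
S 0.189 [325. 277.]
S [0.473, 0.264, 0.158] [304. 349.]
S [0.473, 0.2675, 0.158] [314. 356.]
D 0.175 [306. 339.]
D 0.189 [302. 299.]
D [0.473, 0.264, 0.158] [314. 392.]
D [0.473, 0.2675, 0.158] [308. 387.]
```

```bash
python3 -m handwheel '[0,0,-0.08,0,0,0,-0.15,0,0.5,0,-0.15,0,1.0,0,-0.15,0,1.5,0,-0.15,0,2.0,0,-0.15,0,2.4,0,-0.15,0,2.7,0,-0.15,0,2.7,0,-0.15,0,2.7,0,-0.15,0]'; python3 - <<'E'
from h import *
snap('wrist','wrist12.png');snap('side','side12.png');snap('scene','scene12.png')
a=[]
for f,x,y in (('scene12',340,200),('side12',175,115)):
    a.append(cv2.resize(cv2.imread('pics/'+f+'.png')[y:y+80,x:x+60],None,fx=6.6,fy=6.6,interpolation=cv2.INTER_CUBIC))
cv2.imwrite('pics/c22.png',np.hstack(a))
crop('wrist12','c23.png',180,180,380,345,3)
E
```

```text
time_s: 56.25
tcp_pos: [0.474, 0.2656, 0.1359]
eef_rot: [-48.4, 90.0, 40.4]
contact_force: [0.2, -0.2, -0.9]
gripper_width: 0.0389
```

View pics/c22.png

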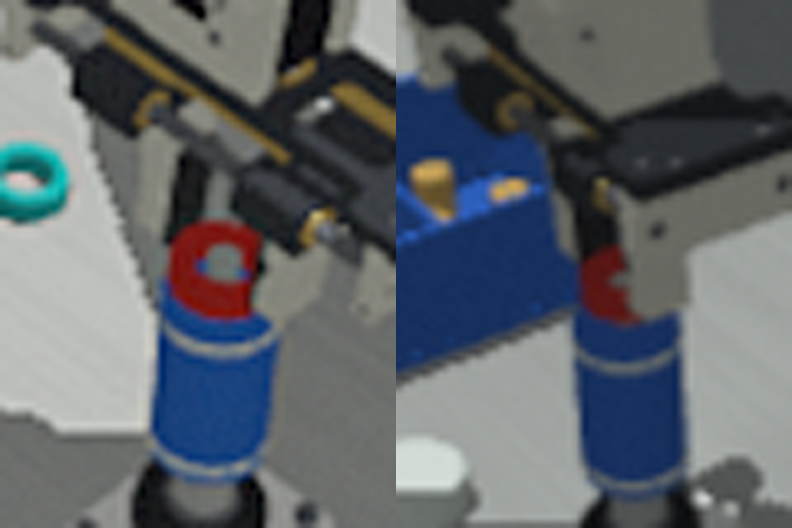

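View pics/c23.png

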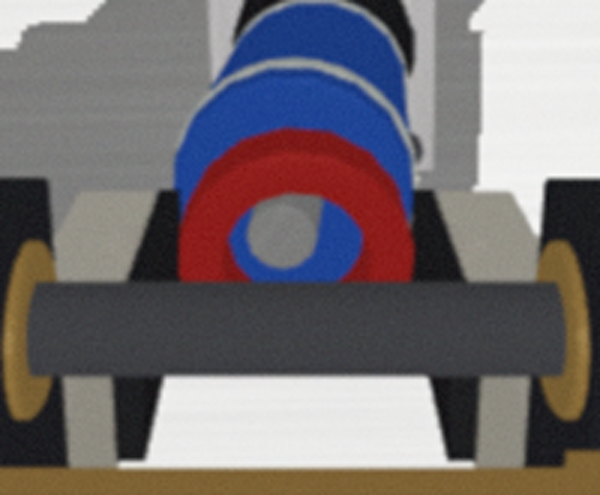

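```bash
python3 -m handwheel '[0.1,0,-0.05,0,0.2,0,-0.05,0,0.3,0,-0.05,0,0.4,0,-0.05,0,0.45,0,-0.05,0,0.45,0,-0.05,0,0.45,0,-0.05,0,0.45,0,-0.05,0,0.45,0,-0.05,0,0.45,0,-0.05,0]'
```

```text
time_s: 57.65
tcp_pos: [0.4739, 0.2651, 0.1313]
eef_rot: [-43.9, 90.0, 44.9]
contact_force: [0.1, 0.3, 0.9]
gripper_width: 0.0389
```

```bash
python3 -m handwheel '[0,0,0,0,0,0,0,0,0,0,0,0,0,0,0,0,0,0,0,0,0,0,0,0,0,0,0,0,0,0,0,0,0,0,0,0,0,0,0,0]' 7.0 12; python3 - <<'E'
from h import *
snap('wrist','wrist13.png');crop('wrist13','c24.png',180,180,380,345,3)
E
```

```text
time_s: 58.9
tcp_pos: [0.4739, 0.265, 0.1312]
eef_rot: [146.1, 90.0, -125.1]
contact_force: [0.1, -0.3, -0.2]
gripper_width: 0.0702
```

View pics/c24.png

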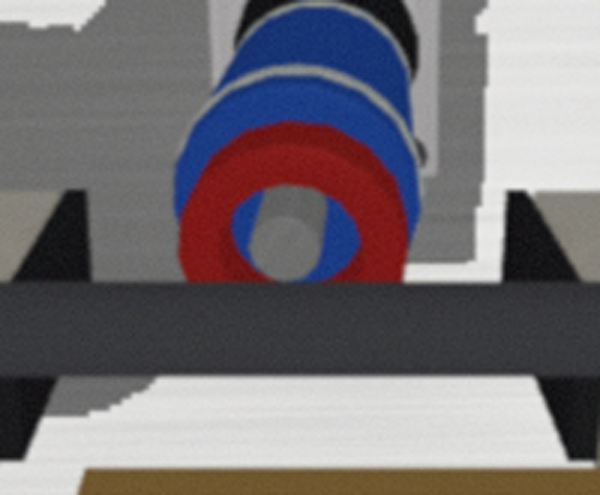

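Released; the ring sits on the drum around the spindle. Retreat straight up.

```bash
python3 -m handwheel '[-1,0,0,0,-3,0,0,0,-6,0,0,0,-10,0,0,0,-14,0,0,0,-14,0,-5,0,-14,0,-10,0,-14,0,-12,0,-14,0,-12,0,-14,0,-12,0]'; python3 - <<'E'
from h import *
snap('side','side14.png');snap('scene','scene14.png');snap('wrist','wrist14.png')
a=[]
for f,x,y in (('scene14',340,220),('side14',170,135)):
    a.append(cv2.resize(cv2.imread('pics/'+f+'.png')[y:y+80,x:x+60],None,fx=6.6,fy=6.6,interpolation=cv2.INTER_CUBIC))
cv2.imwrite('pics/c25.png',np.hstack(a)); print(sensors.get_state()['time_s'])
E
```

```text
time_s: 60.2
tcp_pos: [0.4716, 0.1456, 0.2715]
eef_rot: [-46.7, 90.0, 42.1]
contact_force: [-0.6, 0.2, -0.1]
gripper_width: 0.07
60.35
```

View pics/c25.png

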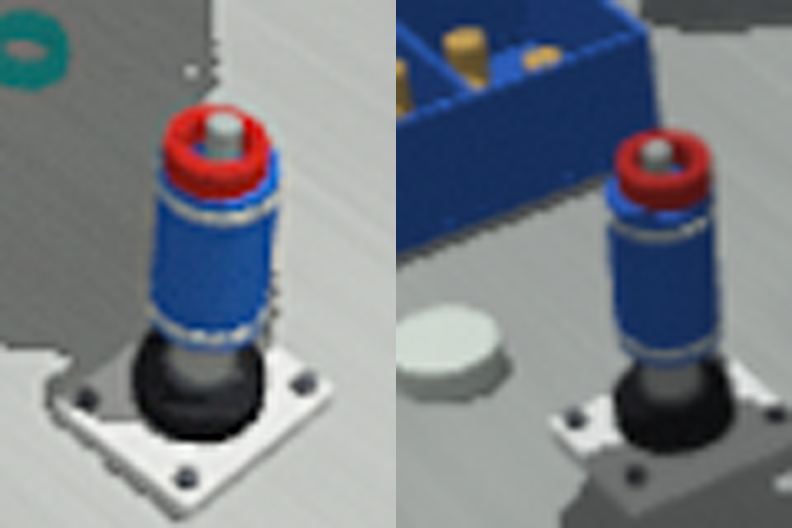

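View pics/scene14.png

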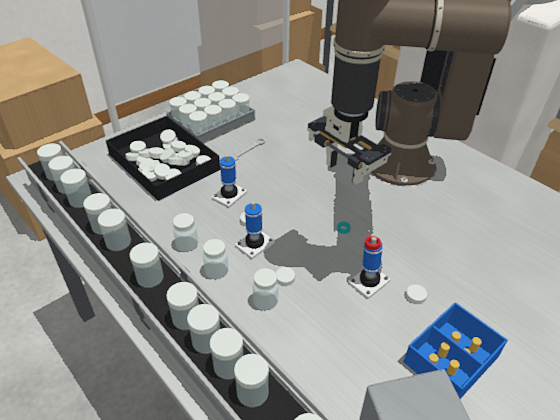

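View pics/wrist14.png

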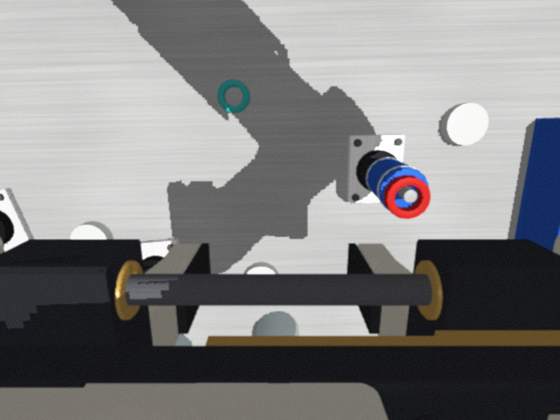

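```bash
python3 - <<'E'
from h import *
S=load('scene14');D=load('side14')
q=lambda x0,y0,u,v:(x0+(u+.5)/6.6-.5,y0+(v+.5)/6.6-.5)
print('crown',tri2((S,'S',*q(340,220,226,122)),(D,'D',*q(170,135,263,148))))
print('ringtop',tri2((S,'S',*q(340,220,218,138)),(D,'D',*q(170,135,266,160))))
print('drumbot',tri2((S,'S',*q(340,220,207,325)),(D,'D',*q(170,135,269,345))))
W=load('wrist14');print(W['xyz'],atz2(W,'W',409,196,.158),atz2(W,'W',358,142,.012),atz2(W,'W',398,142,.012))
E
```

```text
crown (array([473.7, 265.4, 160.4]), [np.float64(0.4), np.float64(0.4)])
ringtop (array([475.6, 265.5, 153.5]), [np.float64(0.5), np.float64(0.5)])
drumbot (array([472.8, 275.4,  53.7]), [np.float64(1.0), np.float64(1.0)])
[0.39961136 0.14758798 0.4502633 ] [471.8 262.9 158. ] [435.1 249.2  12. ] [436.1 300.5  12. ]
```

```bash
python3 -c "
from plant import workorder
print(workorder.close_job())"
```

```text
the job is handed in; nothing more can be done
None
```

The worn roller is the robot's left-hand one, at about (0.474, 0.276). It now leans to its right with the red ring lying on its drum, and I handed the job in at about 60.4 s.

**Rocking:** I rocked all three rollers left, then right, at about 5 to 7 N sideways. No reading passed 8.2 N in total, though forces were only read at the end of each 1.25 s move. I did not read the force during the final right-hand hold on the middle and left rollers.
- **Middle and right rollers:** both were firm each way, with no play beyond the finger clearance.
- **Left roller:** it gave freely over about 20 mm where I pushed before meeting a stop on either side. That works out at about 0.2 rad by my estimate, against the 0.18 stated.

**Ring:** The first grasp closed on nothing. The fingers really end about 18 mm higher than the stated tool point. I opened, went lower and gripped the ring at 38.8 mm, without having pushed it out of place. I then threaded it over the spindle, let go and moved the arm clear.

**Last checks:**
- **Lean:** the crown is about 10 mm to the right of its stand, about 0.08 rad. The fixed cameras put its y at 0.2654 and the wrist camera at 0.2629.
- **Ring height:** the ring's top is at about 153.5 mm, which matches it lying flat on the drum around the spindle.
- **Other objects:** in the last scene picture the jars, caps, wrench and turquoise ring look unmoved. I did not measure them again.

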